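# Slide the pot carriage past the sprung catch of a sowing station

### The job

Press the orange spring bar of the sowing station down with a finger and keep it held down while you push the pot carriage (by the blue lug that reaches over the bar) past the catch, all the way home to the green end stop. Then let the bar spring fully back up, so that the catch locks the carriage in. Only press and push: do not lift or tip the carriage, and leave the other loose things where they are.

Things in the scene. Friction and masses are not known exactly. Their poses are not given: they have to be found in the camera images.
- station: Fixed plywood sowing station, 154 mm (x) by 440 mm (y) by 22 mm; origin on the table surface, z up. The carriage slides home along its +y axis, on the deck 22 mm above the table, in a channel centred on station x = -20 mm between two aluminium rails whose tops are 32 mm above the table.
- carriage: Loose grey carriage with six small fibre pots fixed on it, 64 mm (x) by 130 mm (y), 61 mm to the pot rims, lug 68 mm high, about 0.55 kg; origin under its centre, +y forward like the station's. Hollow below, with front and rear cross walls that each run into the catch, so the bar must stay down until all of it has passed. It starts at station y -55 to -15 mm; against the end stop it is at 142 mm.
- lug (a point): Centre of the overhanging part of the flat rear face of the blue push lug, flush with the carriage's rear, 65 mm behind its centre. The lug sticks out to +x over the whole width of the bar: 10 mm thick (y), from 62 to 90 mm above the table, 6 mm above the bar when that is up. A finger standing on the bar behind (-y of) the lug pushes it forward with its side.
- bar_top (a point): Centre of the top of the orange press bar beside the channel (+x side): 28 mm wide (station x), 255 mm long (station y = -165 to 90 mm). Its top is 56 mm above the table when up, 40 mm when fully pressed; this point moves with it. It may be pressed anywhere along its length and a fingertip slides easily along it.
- catch_top (a point): Centre of the top of the orange catch tooth in the channel, one piece with the press bar: 44 mm (x) by 12 mm (station y = 60 to 72 mm), 12 mm above the deck when up. When the carriage is home and the bar is up, it stands 5 mm behind the carriage's rear face.
- home_stop (a point): Centre of the carriage-side face of the green end stop across the end of the channel, at station y = 207 mm; the block's top is 56 mm above the table.
- press_bar (a joint): Travel of the spring bar and its catch, straight down: 0 = up (catch raised), 0.016 m = fully down. The carriage's cross walls clear the catch from about 0.010 m. The spring pushes back with 4 N when up and 8 N when fully down.
- fibre_pot_rim (a point): Bystander: centre of the mouth of a loose brown fibre pot, 60 mm wide and 55 mm high, standing on the table on the bar side of the station.
- seed_jar: Bystander: loose amber jar, 42 mm wide and 65 mm high, beyond the end stop; origin under its centre.
- marker: Bystander: loose yellow marker pen lying on the table on the bar side of the station, 130 mm long and 17 mm high; origin under its middle.
- clay_pot: Bystander: loose terracotta pot foot, 36 mm wide and 28 mm high, on the table on the channel side of the station; origin under its centre.
- seed_carton: Bystander: loose upright seed carton, 75 by 32 by 120 mm high, at the right of the station beside the black soaking tray; origin under its centre.
- mist_bottle: Bystander: loose green bottle, 64 mm wide and 170 mm high, at the left of the table; origin under its centre.

How it is judged:
On the way, in this order (a step that is already met when the one before it is completed fails the run):
1. a finger presses the spring bar down while the carriage is still short of the catch (value of joint press_bar above 0.009 m and contact force between the fingers and press_bar above 1 N and y of carriage in the frame of station below 0.005 m), for 0.1 s.
2. with the bar held down by a finger, the carriage passes over the catch (value of joint press_bar above 0.007 m and contact force between the fingers and press_bar above 0.5 N and y of carriage in the frame of station between 0.03 and 0.125 m), for 0.1 s.
At the end, for the whole second after the job is handed in: The carriage rests flat in its channel against the end stop or within about 5 mm of it (station y 136 to 146 mm), at rest, and the spring bar is back up (within 2 mm), so that the catch stands behind the carriage (y of carriage in the frame of station between 0.136 and 0.146 m and x of carriage in the frame of station between -0.026 and -0.014 m and height (world z) of carriage below 0.026 m and angle between carriage's own z axis and vertical below 0.06 rad and linear speed of carriage below 0.01 m/s and value of joint press_bar below 0.002 m); the robot touches nothing.
It fails at once if the carriage is lifted or tipped (height (world z) of carriage above 0.034 m or angle between carriage's own z axis and vertical above 0.2 rad).
It fails at once if a bystander is pushed or lifted more than 25 mm from its place (distance of any of fibre_pot_rim, seed_jar, marker, clay_pot, seed_carton, mist_bottle from where it was at the start of the episode above 0.025 m).
It also fails if it takes over 35 s, if anything falls off the work surface, if the arm or the gripper's body presses on something with over 40 N, if the wrist force passes 120 N, or if a joint passes its speed limit or range.

### The arm

A 7-joint arm with a two-finger parallel gripper is mounted at the origin on the work surface. World frame = base frame: x ahead of the robot, y to its left, z up, the work surface at z = 0. Lengths are in m, angles in rad, forces in N, time in s.
With the tool pointing down it reaches from about 0.4 to 0.75 m from the base axis. Payload 19.5 kg.
Tool frame: the origin (TCP) lies on the centre line of the jaws, within the pads' length; the fingertips stand 22 mm ahead of it and the grasp point (between the pads) lies 3 mm ahead of it (arm.nose_length is the distance from the TCP to the fingertips, in m); z points along the fingers, y is the line along which they close (so a half turn about z gives the same grasp; the last joint's range is limited). The gripper opens to 85 mm and grips with 20 to 120 N. Pads are 22 mm wide; open, the fingers measure 114 mm over their backs; the gripper's body (76 mm by 85 mm) begins 54 mm behind the grasp point. The pads swing forward as they close: fully open they stand 13 mm farther back than shut.
Start: joints at [-1.23, 0.707, -0.028, 1.485, 0.022, 0.951, -0.075], TCP at [0.215, 0.533, 0.253] pointing down, gripper open.
Joint ranges: [-2.71, 2.71], [-0.32, 2.16], [-1.57, 1.52], [0, 2.45], [-1.46, 4.6], [0, 2.02], [-2.83, 2.83]. Speed limits (rad/s): [1.89, 1.89, 2.57, 2.57, 3.01, 3.01, 3.01].

### API

Orientations are given as a 3x3 rotation matrix whose columns are the frame's x, y, z axes.
In Python, from workcell import status, cams, arm gives the robot as it stands. The module is installed in compiled form; this text tells all that it offers.
- The arm moves only by the tool arm_command, never from a script. Its argument "series" is one flat list of numbers, 7 for each row, row after row: the turn, a rotation vector about the tool's x, y, z in units of 6 degrees (1.0 is 6 degrees), then the shift along the tool's x, y, z in units of 40 mm (1.0 is 40 mm), then the opening, from 0 (shut) to 1 (fully open). In form: [ax, ay, az, x, y, z, hand, ax, ay, az, x, y, z, hand, ...]. A call has 1 to 8 rows; each row shifts and turns the commanded pose from where the row before left it, along the tool's axes as they then stand; what a row does not reach is not made up. A row lasts 1/12 s, in which the tool goes at most 41.7 mm and 7.16 degrees, less where a joint would pass 70% of its speed; a pose out of reach is approached as far as the arm can. A call is refused whole if a number of a shift passes 1 or a number of a turn 1, either way. A call with a gripper value outside its range is refused whole. The fingers move at their own pace and stop on an object; "newtons" is the grip in N (left out, the last holds). Time passes only in rows, so rows that do not move let the fingers close. It gives the time, the measured TCP pose, the force, the opening and the grip force at its end, in the units of the state.
- status.get_obs(): the state, without advancing time (a new reading comes with each control period).
- cams.get_image(name): name is "side" or "top" or "wrist"; returns the picture (480x640x3 uint8, blue, green, red); there is no depth.
- cams.camera_params(name): a dict with "vertical_fov" (degrees; the focal length in pixels is half the picture's height over the tangent of half this angle, whatever the lens; pixels are square), "cx", "cy" (the principal point, pixels), "world_to_cam" (4x4, takes a point from world to camera coordinates). Camera axes: x right, y up, looking along -z (the intrinsics and any distortion apply to the point x, -y, -z); pixel columns grow to the right and rows downward; lengths in m; the calibration is good to about 2 mm. A picture is of the moment at which its call begins: read the wrist's pose just before it. camera_params takes no time and is no camera call; for the wrist camera it gives the pose at the moment of the call.
- arm.finish_job(): hands the job in; it is judged then, once.
The state is a dict: "clock": time; "joint_positions": joint angles; "joint_vel": joint speeds; "joint_torque": joint torques, N m; "position": TCP position; "orientation": TCP orientation; "contact_force": force on the tool from outside, world axes, zero at the start; "wrist_torque": the same for the moment, N m; "opening": opening from 0.0 (shut) to 1.0 (fully open); "finger_force": force on a finger pad.
Only numpy, scipy, OpenCV 4.12 (cv2) and the standard library are available. Lean on these libraries where they do the work, as an engineer would, in place of code of your own. Each camera call takes 0.05 s, during which the arm holds its last target. There are 200 camera calls.

## Working session

There is one attempt and no reset: what is moved stays moved. The work goes in short steps, Python scripts to look and compute and a tool call to move; the robot and the scene stay as the last step left them, time stands still between calls to the robot, and variables do not carry over. Pictures are saved under pics/ and viewed, at most 10 in all, crops included, and the job is handed in when it is done.

Besides the shell and the picture viewer there is one more tool, called as name(argument=value, ...) on one line, values as JSON. arm_command: Moves the arm, as the interface text tells. Its arguments: {"type":"object","properties":{"series":{"type":"array","items":{"type":"number"}},"newtons":{"type":"number"}},"required":["series"]}

```bash
mkdir -p pics; python3 - <<'E'
from workcell import status,cams,arm
import cv2
o=status.get_obs();print(o)
print(arm.nose_length)
for n in("top","side"):
    print(n,cams.camera_params(n));cv2.imwrite(f"pics/{n}0.png",cams.get_image(n))
E
```

```text
{'clock': 0.0, 'joint_positions': array([-1.22966548,  0.70709737, -0.02762426,  1.48496475,  0.02201259,
        0.95090427, -0.07553374]), 'joint_vel': array([ 0.00010926, -0.00030161,  0.00129681,  0.00110427,  0.00127057,
       -0.00101962, -0.00078251]), 'joint_torque': array([ 1.28081865e-03, -8.83214378e+01,  1.23518497e+00, -2.36155826e+01,
        1.71451236e-02,  6.77690492e-03, -3.09233496e-05]), 'position': array([0.2147045 , 0.5331662 , 0.25283869]), 'orientation': array([[-9.27602910e-01,  3.73567544e-01, -3.63217729e-04],
       [ 3.73567719e-01,  9.27602363e-01, -1.00740425e-03],
       [-3.94119089e-05, -1.07015753e-03, -9.99999427e-01]]), 'contact_force': array([-0.96859044,  0.03963873,  0.34566156]), 'wrist_torque': array([ 0.00609153,  0.05996271, -0.03000988]), 'finger_force': 0.0, 'opening': 0.9993741788101059}
0.022
top {'vertical_fov': 46.49481147245013, 'cx': 321.1707378448243, 'cy': 234.67626182633018, 'world_to_cam': array([[ 2.37914972e-03, -9.99997135e-01, -2.65233737e-04,
         3.01295025e-02],
       [ 9.98396865e-01,  2.36034288e-03,  5.65520070e-02,
        -5.90723258e-01],
       [-5.65512189e-02, -3.99354223e-04,  9.98399619e-01,
        -1.30039676e+00],
       [ 0.00000000e+00,  0.00000000e+00,  0.00000000e+00,
         1.00000000e+00]])}
side {'vertical_fov': 56.26608104246041, 'cx': 315.4150480472135, 'cy': 239.15201765843486, 'world_to_cam': array([[ 0.9746863 , -0.22323206, -0.01241203, -0.53158814],
       [ 0.18047858,  0.75281814,  0.63300263, -0.18447627],
       [-0.13196248, -0.6192191 ,  0.77405013, -1.24297575],
       [ 0.        ,  0.        ,  0.        ,  1.        ]])}
```

View pics/top0.png

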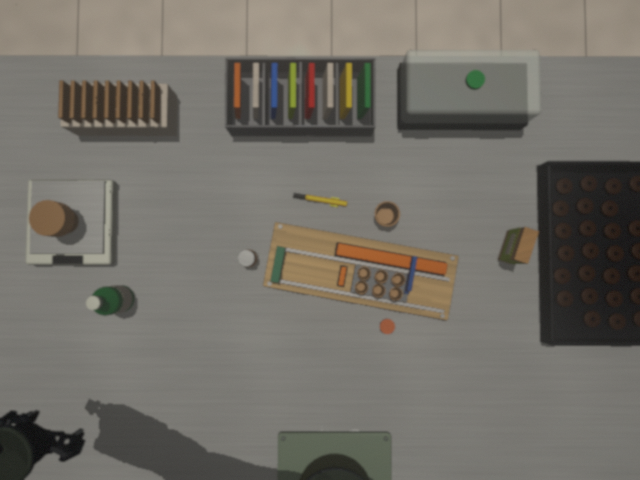

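View pics/side0.png

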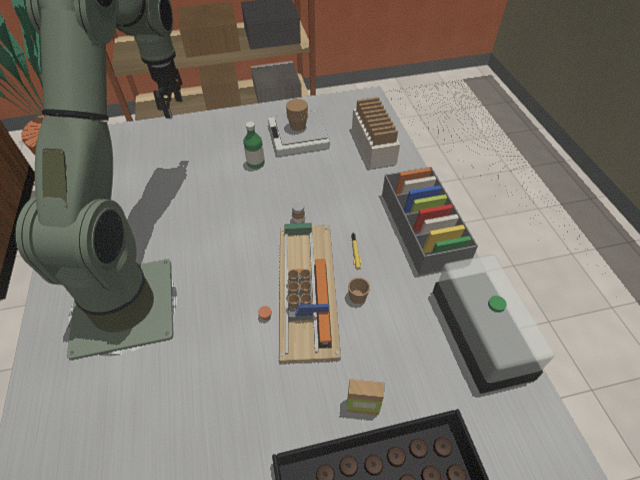

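The top view shows the station with its +y pointing left. The orange bar runs from (337,248) to (447,270), the blue lug is at (411,275), the green stop at (279,265) and the catch at (342,275). In both views the way to the bar is free.

```bash
cat > h.py <<'E'
import numpy as np,cv2
from workcell import status,cams
def ray(p,uv):
    f=240/np.tan(np.radians(p["vertical_fov"]/2));M=np.array(p["world_to_cam"]);R=M[:3,:3]
    d=R.T@np.array([(uv[0]-p["cx"])/f,-(uv[1]-p["cy"])/f,-1]);return -R.T@M[:3,3],d
def plane(p,uv,z):
    c,d=ray(p,uv);return c+d*(z-c[2])/d[2]
def blobs(im,lo,hi,box,amin=15):
    m=cv2.inRange(cv2.cvtColor(im,cv2.COLOR_BGR2HSV),lo,hi);k=np.zeros_like(m);x0,y0,x1,y1=box;k[y0:y1,x0:x1]=m[y0:y1,x0:x1]
    cs=cv2.findContours(k,cv2.RETR_EXTERNAL,cv2.CHAIN_APPROX_NONE)[0]
    return sorted([c for c in cs if cv2.contourArea(c)>=amin],key=cv2.contourArea,reverse=True)
E
python3 - <<'E'
from h import *
for n,box in(("top",(255,215,470,330)),("side",(275,215,345,365))):
    im=cv2.imread(f"pics/{n}0.png");p=cams.camera_params(n)
    for nm,lo,hi,z in(("orange",(5,170,100),(13,255,255),.056),("blue",(105,100,40),(130,255,255),.09),("green",(65,70,20),(95,255,255),.056),("wood",(5,50,90),(28,170,255),.022)):
        for c in blobs(im,lo,hi,box)[:3]:
            r=cv2.minAreaRect(c);b=cv2.boxPoints(r)
            print(n,nm,cv2.contourArea(c),np.round(r[0],1),np.round(plane(p,r[0],z)[:2],4),"corners",*[np.round(plane(p,q,z)[:2],3) for q in b])
E
```

```text
top orange 667.5 [373.2 255.4] [ 0.5414 -0.0872] corners [ 0.544 -0.004] [ 0.568 -0.008] [ 0.539 -0.171] [ 0.515 -0.166]
top orange 251.0 [431.2 266.1] [ 0.5172 -0.2194] corners [ 0.512 -0.186] [ 0.535 -0.19 ] [ 0.523 -0.253] [ 0.499 -0.248]
top orange 39.0 [341.9 276. ] [ 0.4943 -0.016 ] corners [ 0.477 -0.009] [ 0.513 -0.015] [ 0.512 -0.023] [ 0.475 -0.017]
top blue 32.0 [411.4 273.6] [ 0.5006 -0.1688] corners [ 0.467 -0.16 ] [ 0.536 -0.172] [ 0.535 -0.177] [ 0.466 -0.165]
top green 139.0 [277.5 264.2] [0.5208 0.131 ] corners [0.485 0.144] [0.559 0.131] [0.556 0.118] [0.483 0.131]
top wood 12213.5 [360.7 270.7] [ 0.5061 -0.0612] corners [0.469 0.169] [0.623 0.142] [ 0.543 -0.293] [ 0.391 -0.263]
top wood 194.0 [386.5 220.5] [ 0.6241 -0.122 ] corners [ 0.637 -0.093] [ 0.637 -0.151] [ 0.611 -0.151] [ 0.611 -0.093]
top wood 143.0 [387.  323.5] [ 0.3837 -0.1222] corners [ 0.396 -0.104] [ 0.396 -0.141] [ 0.371 -0.141] [ 0.371 -0.103]
side blue 60.0 [313.  305.5] [ 0.5007 -0.173 ] corners [ 0.465 -0.16 ] [ 0.539 -0.177] [ 0.536 -0.186] [ 0.463 -0.169]
side green 63.5 [297.5 225.6] [0.5201 0.1271] corners [0.484 0.142] [0.559 0.129] [0.556 0.112] [0.482 0.126]
side wood 3862.0 [306.4 293.7] [ 0.4991 -0.0926] corners [0.448 0.167] [0.635 0.135] [ 0.54  -0.301] [ 0.391 -0.274]
side wood 1272.5 [299.5 269. ] [ 0.4974 -0.0064] corners [0.49 0.13] [0.558 0.114] [ 0.504 -0.127] [ 0.444 -0.113]
side wood 16.0 [298.  216.5] [0.5336 0.1936] corners [0.52  0.204] [0.55  0.196] [0.548 0.184] [0.517 0.191]
```

arm_command(series=[0,0,-0.96,0,0,0,0,0,0,-0.96,0,0,0,0,0,0,0,-0.7,-0.6,0,0,0,0,0,-0.7,-0.6,0,0,0,0,0,-0.7,-0.6,0,0,0,0,0,-0.7,-0.6,0,0,0,0,0,-0.7,-0.6,0,0,0,0,0,-0.7,-0.6,0,0], newtons=40)

```text
clock: 0.77
position: [0.3547, 0.3598, 0.2532]
orientation: [[-0.984, 0.181, -0.0], [0.181, 0.984, -0.0], [0.0, -0.0, -1.0]]
contact_force: [1.2, -0.2, -0.3]
opening: -0.003
finger_force: 0.0
```

arm_command(series=[0,0,0,-0.4,-0.8,0,0,0,0,0,-0.4,-0.8,0,0,0,0,0,-0.4,-0.8,0,0,0,0,0,-0.4,-0.8,0,0,0,0,0,-0.4,-0.8,0,0,0,0,0,-0.4,-0.8,0,0,0,0,0,-0.4,-0.8,0,0,0,0,0,-0.4,-0.8,0,0])

```text
clock: 1.43
position: [0.4337, 0.0847, 0.2533]
orientation: [[-0.984, 0.181, -0.0], [0.181, 0.984, -0.0], [0.0, -0.0, -1.0]]
contact_force: [1.7, 0.6, 0.1]
opening: 0.0
finger_force: 0.0
```

arm_command(series=[0,0,0,-0.4,-0.8,0,0,0,0,0,-0.4,-0.8,0,0,0,0,0,-0.4,-0.8,0,0,0,0,0,-0.4,-0.8,0,0,0,0,0,-0.4,-0.8,0,0,0,0,0,-0.4,-0.8,0,0,0,0,0,-0.2,-0.6,0,0,0,0,0,0,0,0,0])

```text
clock: 2.1
position: [0.4966, -0.1502, 0.2527]
orientation: [[-0.982, 0.187, -0.001], [0.187, 0.982, -0.002], [0.0, -0.002, -1.0]]
contact_force: [0.1, -0.3, -0.4]
opening: 0.001
finger_force: 0.0
```

arm_command(series=[0,0,0,-0.4,-0.72,0,0,0,0,0,-0.4,-0.72,0,0,0,0,0,0,0,0,0,0,0,0,0,0,0.9,0,0,0,0,0,0,0.9,0,0,0,0,0,0,0.9,0,0,0,0,0,0,0.7,0,0,0,0,0,0,0,0])

```text
clock: 2.77
position: [0.5159, -0.2061, 0.1128]
orientation: [[-0.984, 0.18, -0.007], [0.18, 0.984, 0.002], [0.007, 0.001, -1.0]]
contact_force: [-1.1, 0.0, -1.2]
opening: 0.003
finger_force: 0.0
```

```bash
python3 - <<'E'
from h import *
o=status.get_obs();print(o["position"],o["orientation"],o["contact_force"])
w=cams.get_image("wrist");s=cams.get_image("side")
c=cv2.resize(s[200:380,250:410],None,fx=3,fy=3,interpolation=cv2.INTER_CUBIC)
w2=cv2.resize(w,(320,240))
cv2.imwrite("pics/a.png",np.hstack([c,np.vstack([w2,np.zeros((300,320,3),np.uint8)])]))
E
```

```text
[ 0.51587124 -0.2061471   0.11281562] [[-0.98361557  0.18015304 -0.00672948]
 [ 0.18014053  0.98363789  0.00242699]
 [ 0.00705661  0.00117497 -0.99997441]] [-1.12672087  0.00631728 -1.20709579]
```

View pics/a.png

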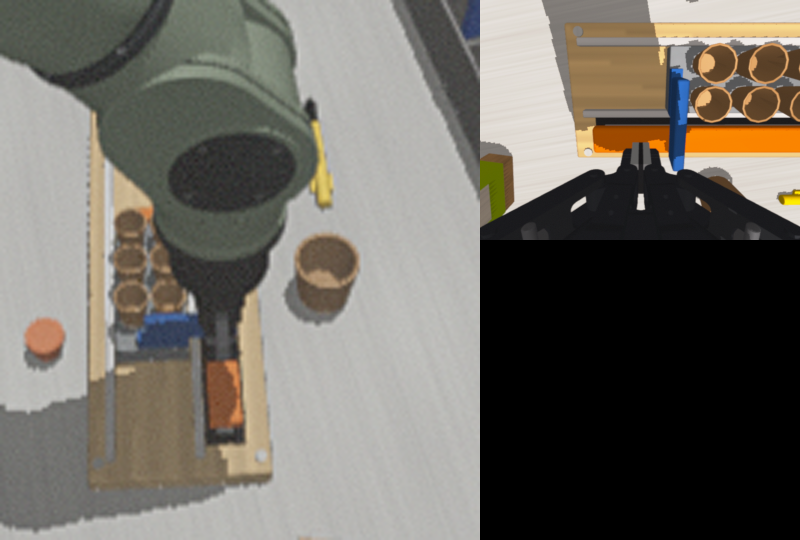

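The side crop shows the shut fingers over the bar behind the lug. In the wrist view the tip is at about (641,145), between the bar's rear end (594) and the lug (672). I'll back up a little further and press.

arm_command(series=[0,0,0,-0.08,-0.4,0,0,0,0,0,0,0,0,0,0,0,0,0,0,0.4,0,0,0,0,0,0,0.3,0,0,0,0,0,0,0,0,0,0,0,0,0,0,0])

```text
clock: 3.37
position: [0.5186, -0.2236, 0.0907]
orientation: [[-0.984, 0.181, 0.001], [0.181, 0.984, -0.0], [-0.001, -0.0, -1.0]]
contact_force: [0.4, -0.4, 1.0]
opening: 0.001
finger_force: 0.0
```

arm_command(series=[0,0,0,0,0,0.15,0,0,0,0,0,0,0.15,0,0,0,0,0,0,0,0,0,0,0,0,0,0,0])

```text
clock: 3.7
position: [0.5183, -0.2236, 0.0775]
orientation: [[-0.984, 0.181, 0.0], [0.181, 0.984, -0.0], [-0.0, -0.0, -1.0]]
contact_force: [-0.1, -0.1, 3.8]
opening: 0.001
finger_force: 1.7
```

arm_command(series=[0,0,0,0,0,0.12,0,0,0,0,0,0,0.12,0,0,0,0,0,0,0.1,0,0,0,0,0,0,0,0,0,0,0,0,0,0,0,0,0,0,0,0,0,0])

```text
clock: 4.2
position: [0.5184, -0.2236, 0.064]
orientation: [[-0.984, 0.181, 0.001], [0.181, 0.984, -0.0], [-0.001, -0.0, -1.0]]
contact_force: [0.2, -1.0, 7.7]
opening: 0.003
finger_force: 3.4
```

```bash
python3 - <<'E'
from h import *
w=cams.get_image("wrist");cv2.imwrite("pics/b.png",w);print(status.get_obs()["position"])
E
```

```text
[ 0.51842742 -0.22362279  0.06401922]
```

View pics/b.png

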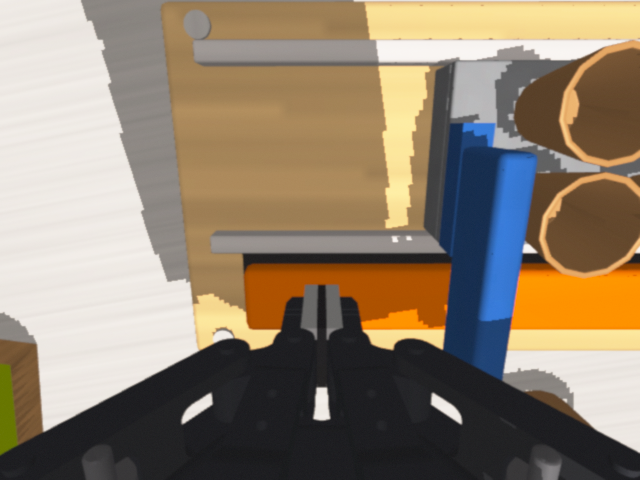

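arm_command(series=[0,0,0,0,0.2,0,0,0,0,0,0,0.25,0,0,0,0,0,0,0.25,0,0,0,0,0,0,0.25,0,0,0,0,0,0,0.25,0,0,0,0,0,0,0.2,0,0,0,0,0,0,0,0,0])

```text
clock: 4.83
position: [0.5288, -0.1674, 0.0642]
orientation: [[-0.984, 0.18, 0.001], [0.18, 0.984, -0.0], [-0.001, -0.0, -1.0]]
contact_force: [0.8, 3.8, 6.2]
opening: 0.004
finger_force: 3.3
```

```bash
python3 - <<'E'
from h import *
w=cams.get_image("wrist");t=cams.get_image("top");o=status.get_obs();print(o["position"],o["contact_force"])
c=cv2.resize(t[215:335,255:475],(660,360),interpolation=cv2.INTER_CUBIC)
cv2.imwrite("pics/c.png",np.vstack([np.hstack([cv2.resize(w,(320,240)),np.zeros((240,340,3),np.uint8)]),c]))
E
```

```text
[ 0.52868981 -0.16780611  0.06407122] [1.41408771 2.22625476 6.22811205]
```

View pics/c.png

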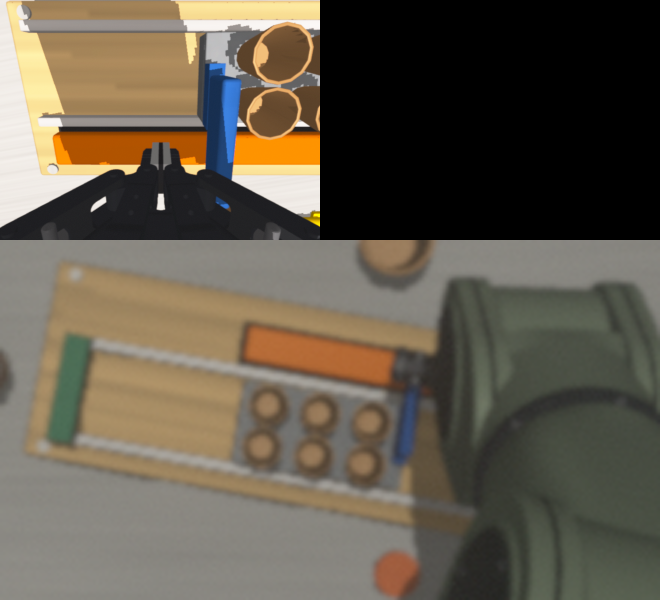

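```bash
cat >> h.py <<'E'
def lug():
    t=cams.get_image("top");p=cams.camera_params("top")
    c=blobs(t,(105,100,40),(130,255,255),(255,215,470,330),8)[0]
    r=cv2.minAreaRect(c);o=status.get_obs()
    for q in [r[0],*cv2.boxPoints(r)]:
        d=plane(p,q,.09)[:2]-[.502,-.0833];print("lug st x,y",np.round([d@[.984,-.18],d@[.18,.984]],4))
    d=o["position"][:2]-[.502,-.0833];print("finger st",np.round([d@[.984,-.18],d@[.18,.984]],4),o["position"][2],o["contact_force"],o["clock"])
E
python3 -c "
from h import *
lug()"
```

```text
lug st x,y [-0.002  -0.0394]
lug st x,y [-0.027 -0.037]
lug st x,y [ 0.0227 -0.0344]
lug st x,y [ 0.0231 -0.0418]
lug st x,y [-0.0265 -0.0444]
finger st [ 0.0415 -0.0784] 0.0640365916406608 [1.77396585 2.58256441 6.08501015] 4.9833
```

arm_command(series=[0,0,0,0,0.2,0,0,0,0,0,0,0.25,0,0,0,0,0,0,0.25,0,0,0,0,0,0,0.25,0,0,0,0,0,0,0.25,0,0,0,0,0,0,0.2,0,0,0,0,0,0,0.1,0,0,0,0,0,0,0,0,0])

```text
clock: 5.65
position: [0.5394, -0.109, 0.0641]
orientation: [[-0.984, 0.18, 0.001], [0.18, 0.984, -0.0], [-0.001, -0.0, -1.0]]
contact_force: [0.0, 2.0, 8.1]
opening: 0.0
finger_force: 3.3
```

```bash
python3 -c "
from h import *
lug()"
```

```text
lug st x,y [-0.0032  0.0189]
lug st x,y [-0.0269  0.0222]
lug st x,y [0.0204 0.0229]
lug st x,y [0.0206 0.0156]
lug st x,y [-0.0268  0.0149]
finger st [ 0.0415 -0.0186] 0.06406590655053006 [0.01505884 1.71707229 7.95772981] 5.7
```

arm_command(series=[0,0,0,0,0.2,0,0,0,0,0,0,0.25,0,0,0,0,0,0,0.25,0,0,0,0,0,0,0.25,0,0,0,0,0,0,0.2,0,0,0,0,0,0,0.15,0,0,0,0,0,0,0.1,0,0,0,0,0,0,0,0,0])

```text
clock: 6.37
position: [0.5494, -0.0542, 0.0641]
orientation: [[-0.984, 0.18, 0.0], [0.18, 0.984, -0.001], [-0.0, -0.001, -1.0]]
contact_force: [-0.7, 1.2, 8.6]
opening: 0.001
finger_force: 3.4
```

```bash
python3 -c "
from h import *
lug()"
```

```text
lug st x,y [-0.0153  0.0736]
lug st x,y [-0.0275  0.0765]
lug st x,y [-0.0032  0.0769]
lug st x,y [-0.003   0.0707]
lug st x,y [-0.0274  0.0703]
finger st [0.0415 0.0372] 0.0640451617177033 [-0.61539918  0.41768867  7.90893775] 6.4167
```

arm_command(series=[0,0,0,0,0.1,0,0,0,0,0,0,0,0,0])

```text
clock: 6.58
position: [0.5501, -0.0507, 0.0641]
orientation: [[-0.983, 0.181, 0.0], [0.181, 0.983, -0.001], [-0.0, -0.001, -1.0]]
contact_force: [-1.0, -1.4, 7.8]
opening: 0.001
finger_force: 3.4
```

arm_command(series=[0,0,0,0,0.08,0,0,0,0,0,0,0,0,0])

```text
clock: 6.75
position: [0.5506, -0.048, 0.0641]
orientation: [[-0.983, 0.181, 0.0], [0.181, 0.983, -0.001], [-0.0, -0.001, -1.0]]
contact_force: [-1.7, -4.5, 9.6]
opening: -0.001
finger_force: 3.3
```

arm_command(series=[0,0,0,0,0.06,0,0,0,0,0,0,0,0,0])

```text
clock: 6.92
position: [0.5509, -0.0473, 0.0643]
orientation: [[-0.983, 0.183, -0.0], [0.183, 0.983, -0.003], [-0.001, -0.003, -1.0]]
contact_force: [-4.3, -14.2, 17.0]
opening: -0.003
finger_force: 3.3
```

```bash
python3 - <<'E'
from h import *
lug()
t=cams.get_image("top");w=cams.get_image("wrist")
c=cv2.resize(t[215:335,255:475],(660,360),interpolation=cv2.INTER_CUBIC)
cv2.imwrite("pics/d.png",np.vstack([np.hstack([cv2.resize(w,(320,240)),np.zeros((240,340,3),np.uint8)]),c]))
E
```

```text
Traceback (most recent call last):
  File "h.py", line 14, in lug
    c=blobs(t,(105,100,40),(130,255,255),(255,215,470,330),8)[0]
      ~~~~~~~~~~~~~~~~~~~~~~~~~~~~~~~~~~~~~~~~~~~~~~~~~~~~~~~^^^
IndexError: list index out of range
```

Force rose to 14 N and motion stopped, so the carriage is likely on the end stop. I'll back off, still pressing, and check from the wrist and side views.

arm_command(series=[0,0,0,0,-0.2,0,0,0,0,0,0,-0.2,0,0,0,0,0,0,0,0,0])

```text
clock: 7.22
position: [0.5481, -0.062, 0.064]
orientation: [[-0.983, 0.182, 0.001], [0.182, 0.983, -0.001], [-0.001, -0.001, -1.0]]
contact_force: [-0.2, -3.5, 7.4]
opening: -0.0
finger_force: 3.4
```

```bash
python3 - <<'E'
from h import *
s=cams.get_image("side");w=cams.get_image("wrist");o=status.get_obs();print(o["position"],o["contact_force"])
c=cv2.resize(s[200:360,250:410],(400,400),interpolation=cv2.INTER_CUBIC)
cv2.imwrite("pics/d.png",np.hstack([cv2.resize(w,(400,300)),c[:300]]))
E
```

```text
[ 0.5481467  -0.0614528   0.06401419] [-0.55959019 -3.22609314  6.71972312]
```

View pics/d.png

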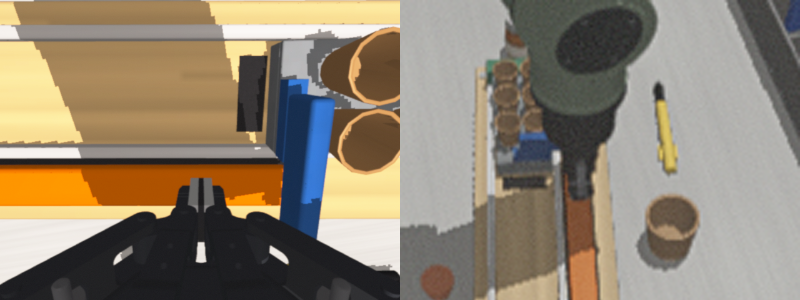

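The catch slot at (251,93) in the wrist view lies free behind the carriage's rear face, and the pots are up against the green stop. I'll lift straight off.

arm_command(series=[0,0,0,0,0,-0.2,0,0,0,0,0,0,-0.3,0,0,0,0,0,0,-0.6,0,0,0,0,0,0,-0.9,0,0,0,0,0,0,-0.9,0,0,0,0,0,0,-0.9,0,0,0,0,0.6,-0.6,0,0,0,0,0,0,0,0,0,0])

```text
schema error: expected a multiple of 7 numbers
```

arm_command(series=[0,0,0,0.5,-0.8,0,0,0,0,0,0.5,-0.8,0,0,0,0,0,0.5,-0.8,0,0,0,0,0,0.5,-0.8,0,0,0,0,0,0,0,0,0])

```text
clock: 7.73
position: [0.4413, -0.1775, 0.0638]
orientation: [[-0.982, 0.188, -0.004], [0.188, 0.982, -0.003], [0.004, -0.003, -1.0]]
contact_force: [-0.8, -1.8, -0.4]
opening: 0.001
finger_force: 0.0
```

```bash
python3 - <<'E'
from h import *
s=cams.get_image("side");t=cams.get_image("top")
try: lug()
except Exception as e: print(e)
cv2.imwrite("pics/e.png",np.hstack([cv2.resize(t[215:335,255:415],(400,300)),cv2.resize(s[200:320,250:410],(400,300))]))
E
```

```text
lug st x,y [0.015  0.0801]
lug st x,y [-0.02    0.0821]
lug st x,y [0.0501 0.0832]
lug st x,y [0.0501 0.0781]
lug st x,y [-0.0199  0.077 ]
finger st [-0.0386 -0.0972] 0.06375627172835104 [ 0.71690446  0.86176158 -1.07095387] 7.8833
```

View pics/e.png

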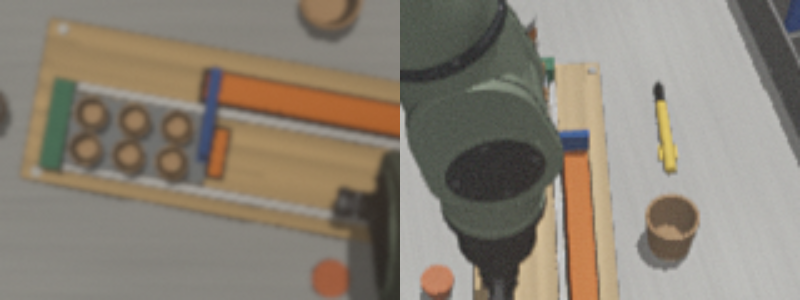

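My lift call was malformed and was refused, so the follow-up move slid the finger sideways off the bar instead. It did no harm: the bar and catch are up and the carriage is home. In the top view the lug's rear is at station y of about 77 mm, and the catch at (218,153) stands behind it. Now I'll raise the arm clear.

arm_command(series=[0,0,0,0,0,-0.5,0,0,0,0,0,0,-0.9,0,0,0,0,0,0,-0.9,0,0,0,0,0,0,-0.9,0,0,0,0,0,0,0,0,0,0,0,0,0,0,0])

```text
clock: 8.38
position: [0.4475, -0.1713, 0.1932]
orientation: [[-0.984, 0.179, 0.003], [0.179, 0.984, -0.001], [-0.003, -0.0, -1.0]]
contact_force: [0.2, -0.7, -0.2]
opening: -0.004
finger_force: 0.0
```

```bash
python3 - <<'E'
from h import *
from workcell import arm
lug()
print(arm.finish_job())
E
```

```text
lug st x,y [0.015  0.0805]
lug st x,y [-0.02    0.0822]
lug st x,y [0.05   0.0842]
lug st x,y [0.0502 0.0788]
lug st x,y [-0.0198  0.0768]
finger st [-0.0383 -0.0965] 0.19199782609482963 [-0.03945463 -0.69324481 -0.25861623] 8.4333
the job is handed in; nothing more can be done
None
```

The job is handed in (no verdict shown): the carriage is against the end stop at station y of about 142 mm by camera, the bar is up with the catch behind it, and the arm is clear, though a refused lift call made the finger slide off the bar sideways.

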